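# Turn the backwards spice cassette round in its rack

## Robot

A 6-joint arm with a two-finger parallel gripper is mounted at the origin on the work surface. World frame = base frame: x ahead of the robot, y to its left, z up, the work surface at z = 0. Lengths are in m, angles in rad, forces in N, time in s.
With the tool pointing down it reaches from about 0.25 to 0.85 m from the base axis. Payload 12.5 kg.
Tool frame: the origin (TCP) lies midway between the tips of the shut fingers; the grasp point (between the pads) lies behind it (bot.grip_depth is the z of the grasp point in the tool frame, in m); z points along the fingers, y is the line along which they close (so a half turn about z gives the same grasp; the last joint's range is limited). The gripper opens to 93 mm and grips with 3 to 60 N. Pads are 15 mm wide; open, the fingers measure 128 mm over their backs; the gripper's body (75 mm by 188 mm) begins 65 mm behind the grasp point.
Start: joints at [1.14, 0.351, 1.652, -0, 1.139, -0.085], TCP at [0.186, 0.517, 0.219] pointing down, gripper open.
Joint ranges: [-2.75, 2.75], [-0.79, 2.1], [0.01, 2.65], [-1.57, 4.71], [0.07, 3.14], [-2.87, 2.87]. Speed limits (rad/s): [2.22, 2.22, 2.79, 3.14, 3.14, 3.14].

## Interface

Orientations are given as a unit quaternion [x, y, z, w].
In Python, from bench import bot gives the robot as it stands.
- The arm moves only by the shell command python3 -m pendant 'ROWS'. ROWS is a JSON object of lists of equal length, an entry for each row: "travel": the shift along the tool's x, y, z in mm, a list of three; "dr": the turn, a rotation vector about the tool's x, y, z in rad, a list of three; "fingers": the closure, from -1 (fully open) to 1 (shut). In form: {"travel": [[dx, dy, dz], ...], "dr": [[wx, wy, wz], ...], "fingers": [fingers, ...]}. A call has 1 to 5 rows; each row shifts and turns the commanded pose from where the row before left it, along the tool's axes as they then stand; what a row does not reach is not made up. A row lasts 1/8 s, in which the tool goes at most 62.5 mm and 10.7 degrees, less where a joint would pass 70% of its speed; a pose out of reach is approached as far as the arm can. A call is refused whole if a number of a shift passes 62.5 or a number of a turn 0.188, either way. A call with a gripper value outside its range is refused whole. The fingers move at their own pace and stop on an object; the grip force is fixed at half the most. Time passes only in rows, so rows that do not move let the fingers close. It gives the time, the measured TCP pose, the force, the opening and the grip force at its end, in the units of the state.
- bot.state(): the state, without advancing time (a new reading comes with each control period).
- bot.read_camera(name): name is "scene" or "top" or "wrist"; returns a dict with "frame" (400x640x3 uint8, red, green, blue), "intrinsics" (3x3 intrinsics, pixels), "R" (3x3) and "t" (3): a world point X has camera coordinates R X + t; the wrist camera has in their place "tool_from_camera" (4x4, takes a point from camera to tool coordinates, whose origin is the TCP and whose axes are the flange's). Camera axes: x right, y down, z forward; pixel columns grow to the right and rows downward; lengths in m; the calibration is good to about 2 mm. The wrist camera is an equidistant fisheye: a pixel r from the principal point sees the ray r / f radians off the axis. A picture is of the moment at which its call begins: read the wrist's pose just before it. There is no depth.
- bot.finish_job(): hands the job in; it is judged then, once.
The state is a dict: "t": time; "joint_positions": joint angles; "qvel": joint speeds; "joint_torque": joint torques, N m; "eef_pos": TCP position; "ee_rot": TCP orientation; "force": force on the tool from outside, world axes, zero at the start; "moment": the same for the moment, N m; "grip_width": opening from 0.0 (shut) to 1.0 (fully open); "grasp_force": force on a finger pad.
Only numpy, scipy, OpenCV 4.12 (cv2) and the standard library are available. Lean on these libraries where they do the work, as an engineer would, in place of code of your own. Each camera call takes 0.05 s, during which the arm holds its last target. There are 200 camera calls.

## Task

The spice cassette was pushed into the low wooden rack backwards, red pull first. Move the red-labelled sauce jar standing in front of it onto the middle of the round cork trivet, then draw the cassette right out of the rack, turn it round, and slide it back in, red pull outwards, fully home so that its front is flush with the rack's mouth. Keep the cassette and jar upright and level, do not ram the rack, and leave everything else where it stands.

Things in the scene. Friction and masses are not known exactly. Their poses are not given: they have to be found in the camera images.
- rack: Fixed plywood spice rack, 300 mm wide, 171 deep, 70 tall, one open bay in the middle (boxes beside it are fixed). Origin: on the worktop, middle of the bay's mouth, in the plane of the rack's front. x points straight into the bay, y left, z up. Spice tins are fixed on its roof, 110 mm or more behind the front, up to 123 mm above the worktop.
- bay_roof (a point): Middle of the lower front edge of the bay's roof, 58 mm above the rack's origin. The bay is a straight tunnel 62 mm wide, 58 mm high, 151 mm deep, roof 12 mm and walls 12 mm thick, with no floor of its own: things slide on the worktop.
- bay_axis (a point): Point on the worktop on the bay's centre line, 50 mm out in front of the mouth. Inside the bay a black end plate (not tracked) slides stiffly along this line: it starts 12 to 30 mm ahead of its rearmost place, takes about 4 N to push back (10 to 20 N with the cassette's friction), and stays where it is left. Only with it fully back, 151 mm behind the mouth, is the cassette home.
- cassette: Open blue metal tray, three spice jars fixed in it, about 0.4 kg. Body 150 mm long (x), 56 wide (y), 50 tall (sides 46). Origin: centre of the body's underside. +x points to the plain tail; a red pull stands out at the other end. Starts backwards in the bay, 70 to 95 mm of tail outside. Home: tail inside, x along the rack's x, front panel in the plane of the rack's front.
- cassette_pull (a point): Centre of the red pull: an upright block 36 mm long along the cassette's x, 12 mm thick along y, 38 mm tall (8 to 46 mm above the underside), fixed to the middle of the front panel. This point is 92.5 mm from the cassette's origin towards -x and 27 mm above its underside.
- cassette_pull_end (a point): Outer end of the red pull, 110.5 mm from the cassette's origin towards -x, 27 mm above the underside.
- cassette_front (a point): Lower middle of the outer face of the front panel (the end with the pull), 75 mm from the cassette's origin towards -x, at underside height.
- cassette_tail (a point): Lower middle of the outer face of the plain tail panel, 75 mm from the cassette's origin towards +x, at underside height.
- sauce_jar: Closed screw-top jar with a red label, 60 mm across, 100 mm tall, about 0.35 kg, standing in the way in front of the cassette's tail. Origin under its centre.
- trivet: Round cork trivet fixed to the worktop on the left or the right, 120 mm across, 10 mm thick. Origin at the centre of its underside.
- pickle_jar: a screw-top jar with a green label, 60 mm across, 100 mm tall; origin under its centre. A bystander, not the jar to move
- mug: blue mug, 76 mm across, 85 mm tall, origin under its centre; a bystander
- bowl: white bowl, 150 mm across, 60 mm tall, origin under its centre; a bystander
- can: food can with a yellow label, 74 mm across, 110 mm tall, origin under its centre; a bystander
- spoon: steel spoon with a wooden handle, about 200 mm long, lying on the worktop; a bystander
Not all that is in view belongs to the job. There is more than one size of the trivet; the job needs the smaller.

How it is judged:
On the way, in this order (a step that is already met when the one before it is completed fails the run):
1. the sauce jar stands upright on the trivet, let go (horizontal distance between sauce_jar and trivet below 0.04 m and z of sauce_jar in the frame of trivet between 0.006 and 0.016 m and angle between sauce_jar's own z axis and vertical below 0.1 rad and contact force between the fingers and sauce_jar below 0.1 N), for 0.2 s.
2. the cassette, pull and all, is out of the rack, in front of its mouth plane (x of each of cassette_pull_end, cassette_tail in the frame of rack below 0 m), for 0.2 s.
At the end, for the whole second after the job is handed in: The cassette lies level on the worktop inside the bay, tail first, red pull outwards, its front panel flush with the rack's mouth (at most 4 mm proud, 6 mm sunk), centred within 6 mm, released and at rest; the sauce jar stands upright on the trivet within 40 mm of its centre, released (all of step 1 and x of cassette_front in the frame of rack between -0.004 and 0.006 m and x of cassette_tail in the frame of rack above 0.14 m and y of cassette in the frame of rack between -0.006 and 0.006 m and height (world z) of cassette below 0.004 m and angle between cassette's own z axis and vertical below 0.06 rad and contact force between the fingers and cassette below 0.1 N and linear speed of each of cassette, sauce_jar below 0.01 m/s); the robot touches nothing.
It fails at once if the cassette is tipped by more than about 30 degrees (angle between cassette's own z axis and vertical above 0.52 rad).
It fails at once if the sauce jar is tipped by more than about 30 degrees (angle between sauce_jar's own z axis and vertical above 0.52 rad).
It fails at once if the cassette is pressed against the rack with more than 60 N (contact force between cassette and rack above 60 N).
It fails at once if another thing is moved by more than 30 mm (distance of any of pickle_jar, mug, bowl, can, spoon from where it was at the start of the episode above 0.03 m).
It also fails if it takes over 72 s, if anything falls off the work surface, if the arm or the gripper's body presses on something with over 40 N, if the wrist force passes 120 N, or if a joint passes its speed limit or range.

## Working session

There is one attempt and no reset: what is moved stays moved. The work goes in short steps, Python scripts to look and compute and a shell command to move; the robot and the scene stay as the last step left them, time stands still between calls to the robot, and variables do not carry over. Pictures are saved under pics/ and viewed, at most 11 in all, crops included, and the job is handed in when it is done.

```bash
ls; mkdir -p pics
cat > h.py <<'E'
import numpy as np,cv2
from bench import bot
from scipy.spatial.transform import Rotation as R
def cam(n):
    c=bot.read_camera(n); return c
def save(n,img,box=None,s=1):
    if box: img=img[box[1]:box[3],box[0]:box[2]]
    cv2.imwrite('pics/'+n+'.png',cv2.resize(img[:,:,::-1],None,fx=s,fy=s,interpolation=cv2.INTER_CUBIC))
def ray(c,uv,z):
    K,Rm,t=c['intrinsics'],np.array(c['R']),np.array(c['t'])
    d=Rm.T@np.linalg.solve(K,[uv[0],uv[1],1.]); o=-Rm.T@t
    return o+d*(z-o[2])/d[2]
def proj(c,X):
    p=np.array(c['intrinsics'])@(np.array(c['R'])@np.array(X,float)+np.array(c['t'])); return p[:2]/p[2]
E
python3 - <<'E'
from h import *
for n in('scene','top'):
    c=cam(n); save(n+'0',c['frame']); np.save(n+'0.npy',c,allow_pickle=True); print(n,c['intrinsics'],-np.array(c['R']).T@c['t'])
s=bot.state(); print(s,bot.grip_depth)
E
```

```text
pics
scene [[470.17983262   0.         323.54859091]
 [  0.         470.17983262 210.46926592]
 [  0.           0.           1.        ]] [1.17963562 0.65656164 1.46526863]
top [[451.55654191   0.         317.79419567]
 [  0.         451.55654191 191.92717277]
 [  0.           0.           1.        ]] [0.30188377 0.1116585  1.38312138]
{'t': 0.1, 'joint_positions': array([ 1.14041421e+00,  3.51179616e-01,  1.65235205e+00, -1.00857860e-05,
        1.13910161e+00, -8.45828596e-02]), 'qvel': array([-0.00159877, -0.00115042, -0.00281269, -0.00089939,  0.00141983,
        0.00036938]), 'joint_torque': array([ 1.34181637e-04, -4.98028457e+01, -2.85698086e+01,  6.99833664e-02,
        2.39409890e-02, -8.65520792e-05]), 'eef_pos': array([0.18626229, 0.5171727 , 0.21815982]), 'ee_rot': array([ 1.72037361e-01,  9.85090288e-01, -5.04326799e-04, -1.28067951e-04]), 'force': array([-0.43722738,  0.03895902,  0.36527467]), 'moment': array([ 0.01125761, -0.04155405, -0.02015671]), 'grasp_force': 0.0, 'grip_width': 1.0007214628320402} -0.0188
```

View pics/scene0.png

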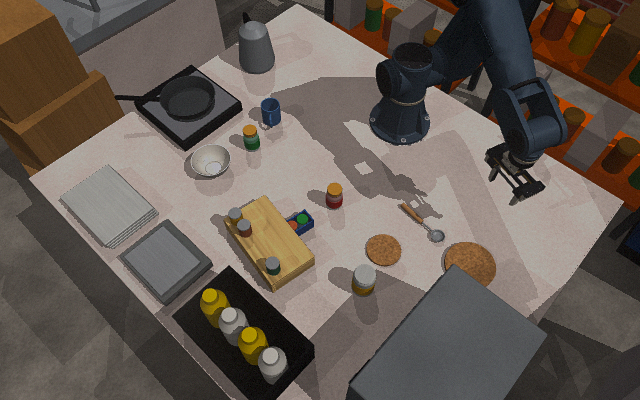

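View pics/top0.png

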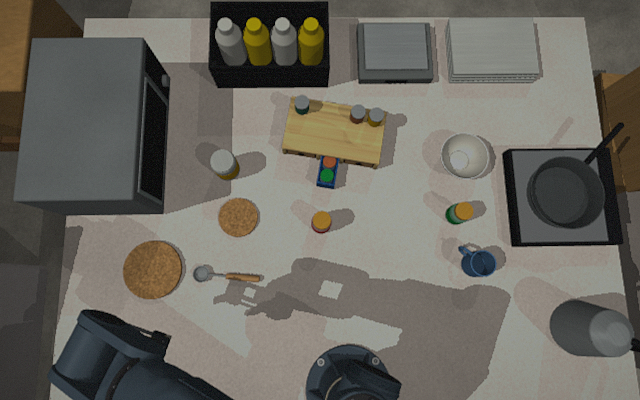

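The scene view shows two round cork trivets, at (383,250) and (470,263). The jars are a red-labelled one at (334,196), a green-labelled one at (251,138) and a yellow can at (363,280). In the top view the trivets are at (239,216) and (153,269), the red jar is at (321,222), and the cassette's tail sticks out of the rack at (327,175).
The candidates for the jar are (334,196), red, and (251,138), green; the red one fits. For the trivet, the one at top-view (239,216) fits because it is smaller. I'll confirm both in one crop and measure.

Run:
```python
from h import *
T=np.load('top0.npy',allow_pickle=True).item(); S=np.load('scene0.npy',allow_pickle=True).item()
a=cv2.resize(S['frame'][160:290,200:420],None,fx=2.8,fy=2.8,interpolation=cv2.INTER_CUBIC)
b=cv2.resize(T['frame'][85:245,215:405],None,fx=3,fy=3)[:220]
save('crop1',a)
hsv=cv2.cvtColor(T['frame'],cv2.COLOR_RGB2HSV); hs=cv2.cvtColor(S['frame'],cv2.COLOR_RGB2HSV)
def blobs(h,lo,hi,box,amin=40):
    m=cv2.inRange(h,lo,hi); mm=np.zeros_like(m); x0,y0,x1,y1=box; mm[y0:y1,x0:x1]=m[y0:y1,x0:x1]
    cs,_=cv2.findContours(mm,cv2.RETR_EXTERNAL,cv2.CHAIN_APPROX_NONE)
    return [c for c in cs if cv2.contourArea(c)>amin]
print('cork')
for c in blobs(hsv,(5,70,60),(20,255,255),(110,180,270,310),400):
    e=cv2.fitEllipse(c); print(e, ray(T,e[0],.01), 'diam',np.mean(e[1])*(1.383-.01)/451.6)
print('jar lid')
for c in blobs(hsv,(5,120,100),(25,255,255),(300,200,345,245)):
    e=cv2.fitEllipse(c); print(e, ray(T,e[0],.1))
for c in blobs(hs,(5,120,100),(25,255,255),(318,175,350,215)):
    e=cv2.fitEllipse(c); print('scene',e, ray(S,e[0],.09))
print('wood')
for c in blobs(hsv,(12,60,90),(30,255,255),(270,90,400,175),1500):
    r=cv2.minAreaRect(c); 
    ap=cv2.approxPolyDP(c,4,True)[:,0]; print(r,ap.tolist(),[ray(T,p,.07).round(4).tolist() for p in ap])
print('blue')
for c in blobs(hsv,(100,90,30),(130,255,255),(305,150,350,200)):
    r=cv2.minAreaRect(c);ap=cv2.boxPoints(r); print(r,[ray(T,p,.046).round(4).tolist() for p in ap])
for u in (T,):
    for px in [(202,273),(262,278)]: print('spoon',ray(T,px,0.01))
    print('can',ray(T,(223,160),.11),'pickle',ray(T,(463,211),.1))
```

```text
cork
((151.983642578125, 269.5088195800781), (55.86039352416992, 59.98405838012695), 49.410240173339844) [0.34849304 0.57470617 0.01      ] diam 0.17610101025752836
((237.58302307128906, 216.97232055664062), (37.62754821777344, 38.96799850463867), 67.07025909423828) [0.50251142 0.32364082 0.01      ] diam 0.11643676444848519
jar lid
((321.4745788574219, 219.9210205078125), (17.330116271972656, 17.525808334350586), 70.843017578125) [0.47732226 0.07024337 0.1       ]
scene ((334.2834167480469, 188.5911102294922), (11.463088989257812, 14.595641136169434), 98.5480728149414) [0.47563638 0.07039    0.09      ]
wood
((334.0184631347656, 130.98670959472656), (99.13661193847656, 56.246429443359375), 9.260221481323242) [[291, 97], [282, 151], [377, 166], [386, 112], [373, 127], [367, 114], [355, 124], [349, 119], [352, 106], [309, 99], [308, 112], [300, 115]] [[0.8658, 0.1561, 0.07], [0.6926, 0.1843, 0.07], [0.6424, -0.1011, 0.07], [0.814, -0.1365, 0.07], [0.7658, -0.0942, 0.07], [0.8081, -0.0774, 0.07], [0.776, -0.0393, 0.07], [0.7924, -0.0213, 0.07], [0.8346, -0.032, 0.07], [0.8588, 0.1006, 0.07], [0.8163, 0.1042, 0.07], [0.8068, 0.1289, 0.07]]
blue
((327.1109924316406, 171.7366943359375), (17.776649475097656, 30.798580169677734), 9.865806579589844) [[0.5904, 0.0839, 0.046], [0.6855, 0.0661, 0.046], [0.6752, 0.0125, 0.046], [0.5802, 0.031, 0.046]]
spoon [0.335689   0.42634398 0.01      ]
spoon [0.31792182 0.24801765 0.01      ]
can [0.6554878  0.35324455 0.11      ] pickle [ 0.49725387 -0.34010044  0.1       ]
```

View pics/crop1.png

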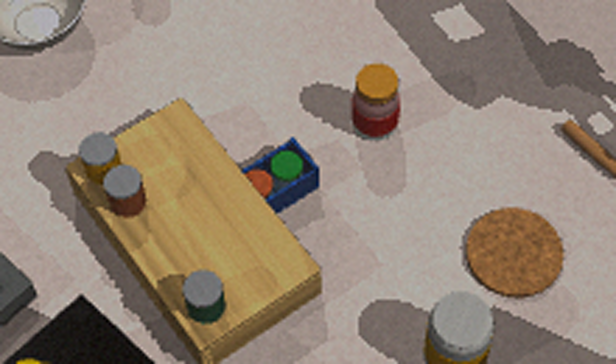

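The crop shows the red-labelled jar at (376,100), with the green-labelled one elsewhere in the scene. The cork trivet at (515,250) is the smaller one: it measures 116 mm, against 176 mm for the other. The blue cassette tail points at the jar. The rack yaw is about -0.17. Next I'll go over the jar.

```bash
cat >> h.py <<'E'
def need(X,yaw=None):
    "tool-axis shift (mm) from the present pose to world X, and turn about tool z to reach tool-x yaw"
    s=bot.state(); r=R.from_quat(s['ee_rot']); M=r.as_matrix()
    y=np.arctan2(M[1,0],M[0,0])
    print('t',round(s['t'],2),'pos',s['eef_pos'].round(4),'yaw',y.round(4),'tilt',np.degrees(np.arccos(-M[2,2])).round(2),'w',round(s['grip_width']*93,1),'gf',round(s['grasp_force'],1),'F',s['force'].round(1),'j1,j6',s['joint_positions'][[0,5]].round(2))
    print('shift',(1000*M.T@(np.array(X)-s['eef_pos'])).round(1), 'dz', None if yaw is None else round(-((yaw-y+np.pi)%(2*np.pi)-np.pi),3))
E
python3 -m pendant '{"travel":[[0,0,0],[-36,-39,0],[-36,-39,0],[-36,-39,0],[-36,-39,0]],"dr":[[0,0,-0.172],[0,0,0],[0,0,0],[0,0,0],[0,0,0]],"fingers":[-1,-1,-1,-1,-1]}' &&
python3 -m pendant '{"travel":[[-36,-39,0],[-36,-39,0],[-36,-39,0],[-36,-39,0],[-36,-39,0]],"dr":[[0,0,0],[0,0,0],[0,0,0],[0,0,0],[0,0,0]],"fingers":[-1,-1,-1,-1,-1]}' &&
python3 -m pendant '{"travel":[[0,0,0],[0,0,0]],"dr":[[0,0,0],[0,0,0]],"fingers":[-1,-1]}'
python3 -c "
from h import *
need([.477,.0702,.056],2.97)"
```

```text
t: 0.72
eef_pos: [0.3018, 0.3373, 0.2185]
ee_rot: [0.087, 0.996, -0.0, -0.0]
force: [0.7, 0.7, 0.5]
grip_width: 1.001
grasp_force: 0.0
t: 1.35
eef_pos: [0.4454, 0.114, 0.2186]
ee_rot: [0.087, 0.996, 0.0, -0.0]
force: [0.6, -0.0, 0.2]
grip_width: 0.998
grasp_force: 0.0
t: 1.6
eef_pos: [0.4444, 0.1159, 0.2184]
ee_rot: [0.087, 0.996, -0.0, -0.0]
force: [-0.6, 0.3, 0.1]
grip_width: 0.996
grasp_force: 0.0
t 1.6 pos [0.4444 0.1159 0.2184] yaw 2.9673 tilt 0.05 w 92.6 gf 0.0 F [-0.6  0.3  0.1] j1,j6 [ 0.15 -1.24]
shift [-40.2 -39.4 162.3] dz -0.003
```

```bash
python3 -m pendant '{"travel":[[-20,-20,0],[-20,-19.5,0],[0,0,40],[0,0,40],[0,0,40]],"dr":[[0,0,0],[0,0,0],[0,0,0],[0,0,0],[0,0,0]],"fingers":[-1,-1,-1,-1,-1]}' &&
python3 -m pendant '{"travel":[[0,0,30],[0,0,12],[0,0,0],[0,0,0],[0,0,0]],"dr":[[0,0,0],[0,0,0],[0,0,0],[0,0,0],[0,0,0]],"fingers":[-1,-1,-1,1,1]}' &&
python3 -m pendant '{"travel":[[0,0,0],[0,0,0],[0,0,0]],"dr":[[0,0,0],[0,0,0],[0,0,0]],"fingers":[1,1,1]}'
python3 -c "
from h import *
need([.5025,.3236,.126],2.97)"
```

```text
t: 2.22
eef_pos: [0.4768, 0.0712, 0.0976]
ee_rot: [0.086, 0.996, 0.0, 0.0]
force: [-0.2, 0.3, -0.2]
grip_width: 1.003
grasp_force: 0.0
t: 2.85
eef_pos: [0.4779, 0.07, 0.0576]
ee_rot: [0.087, 0.996, 0.0, 0.001]
force: [-0.8, -0.9, 0.4]
grip_width: 0.832
grasp_force: 0.0
t: 3.22
eef_pos: [0.4777, 0.07, 0.0569]
ee_rot: [0.087, 0.996, 0.0, 0.0]
force: [0.6, 2.2, 4.9]
grip_width: 0.632
grasp_force: 30.0
t 3.23 pos [0.4777 0.07   0.0569] yaw 2.9677 tilt 0.05 w 58.8 gf 30.0 F [0.6 2.2 4.9] j1,j6 [ 0.05 -1.35]
shift [ 19.4 254.1 -69. ] dz -0.002
```

```bash
python3 -m pendant '{"travel":[[0,0,-20],[0,0,-30],[2,28,0],[3,40,0],[3,40,0]],"dr":[[0,0,0],[0,0,0],[0,0,0],[0,0,0],[0,0,0]],"fingers":[1,1,1,1,1]}' &&
python3 -m pendant '{"travel":[[3,40,0],[3,40,0],[3,36,0],[2,20,0],[0,10,0]],"dr":[[0,0,0],[0,0,0],[0,0,0],[0,0,0],[0,0,0]],"fingers":[1,1,1,1,1]}' &&
python3 -m pendant '{"travel":[[0,0,0],[0,0,0]],"dr":[[0,0,0],[0,0,0]],"fingers":[1,1]}'
python3 -c "
from h import *
need([.5025,.3236,.068],2.97)"
```

```text
t: 3.85
eef_pos: [0.4878, 0.1784, 0.1062]
ee_rot: [0.087, 0.996, -0.0, -0.001]
force: [1.3, -0.0, -3.9]
grip_width: 0.635
grasp_force: 30.0
t: 4.47
eef_pos: [0.5023, 0.3236, 0.1061]
ee_rot: [0.086, 0.996, -0.0, -0.0]
force: [0.8, -0.6, -3.3]
grip_width: 0.63
grasp_force: 30.0
t: 4.72
eef_pos: [0.5026, 0.3224, 0.1065]
ee_rot: [0.087, 0.996, -0.0, -0.0]
force: [0.3, -0.1, -3.5]
grip_width: 0.635
grasp_force: 30.0
t 4.72 pos [0.5026 0.3224 0.1065] yaw 2.967 tilt 0.04 w 59.1 gf 30.0 F [ 0.3 -0.1 -3.5] j1,j6 [ 0.49 -0.9 ]
shift [ 0.3  1.2 38.5] dz -0.003
```

```bash
python3 -m pendant '{"travel":[[0,1,15],[0,0,15],[0,0,5],[0,0,3],[0,0,0]],"dr":[[0,0,0],[0,0,0],[0,0,0],[0,0,0],[0,0,0]],"fingers":[1,1,1,1,1]}' &&
python3 -m pendant '{"travel":[[0,0,0],[0,0,0],[0,0,0],[0,0,0],[0,0,0]],"dr":[[0,0,0],[0,0,0],[0,0,0],[0,0,0],[0,0,0]],"fingers":[-1,-1,-1,-1,-1]}' &&
python3 -m pendant '{"travel":[[0,0,-20],[0,0,-40],[0,0,-40],[0,0,-40],[0,0,-20]],"dr":[[0,0,0],[0,0,0],[0,0,0],[0,0,0],[0,0,0]],"fingers":[-1,-1,-1,-1,-1]}'
python3 - <<'E'
from h import *
c=cam('top'); np.save('top1.npy',c,allow_pickle=True)
a=cv2.resize(c['frame'][90:250,200:400],None,fx=4,fy=3.7,interpolation=cv2.INTER_CUBIC);save('t1',a)
need([.5025,.3236,.2],2.97)
E
```

```text
t: 5.35
eef_pos: [0.5028, 0.3244, 0.0686]
ee_rot: [0.087, 0.996, 0.0, -0.0]
force: [0.2, -0.6, -3.2]
grip_width: 0.637
grasp_force: 30.0
t: 5.98
eef_pos: [0.5028, 0.3243, 0.0687]
ee_rot: [0.087, 0.996, 0.0, 0.0]
force: [-0.2, 0.0, 1.1]
grip_width: 0.998
grasp_force: 0.0
t: 6.6
eef_pos: [0.5032, 0.3246, 0.231]
ee_rot: [0.087, 0.996, 0.001, 0.001]
force: [-0.4, 0.5, -0.5]
grip_width: 1.0
grasp_force: 0.0
t 6.65 pos [0.5038 0.325  0.2329] yaw 2.9679 tilt 0.29 w 93.1 gf 0.0 F [ 0.6 -1.4  1.4] j1,j6 [ 0.5 -0.9]
shift [ 1.2 -1.7 32.8] dz -0.002
```

View pics/t1.png

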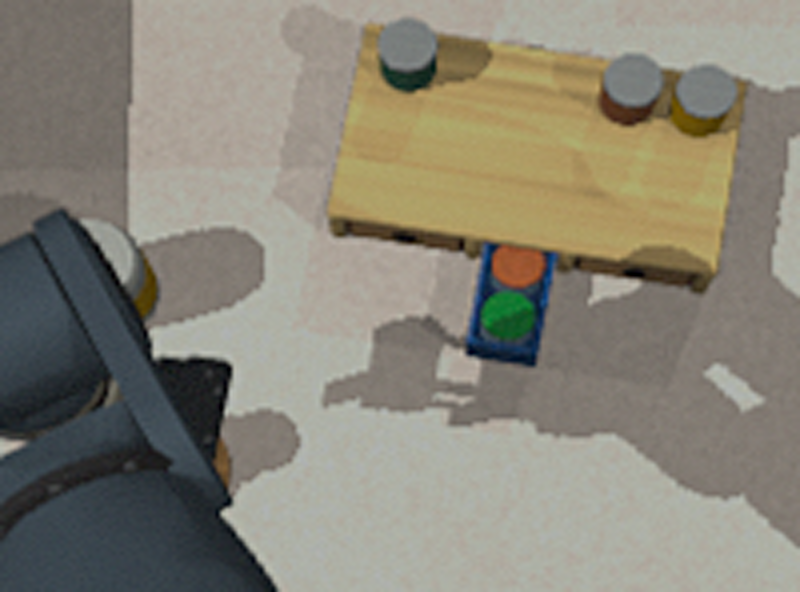

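The top view shows the rack, with the cassette tail at crop (505,360) and the mouth edges clear. The arm hides the jar, so I'll check it later. I'll move above the cassette's tail and look with the wrist camera.

```bash
python3 -m pendant '{"travel":[[-10,-36,0],[-10,-40,0],[-12,-42,0],[-12,-42,0],[-12,-42,0]],"dr":[[0,0,0],[0,0,0],[0,0,0],[0,0,0],[0,0,0]],"fingers":[-1,-1,-1,-1,-1]}' &&
python3 -m pendant '{"travel":[[-12,-40,0],[-2,-8,0],[0,0,0],[0,0,0]],"dr":[[0,0,0],[0,0,0],[0,0,0],[0,0,0]],"fingers":[-1,-1,-1,-1]}'
python3 - <<'E'
from h import *
need([.624,.05,.01],2.97)
s=bot.state();c=cam('wrist');c['s']=s; np.save('w1.npy',c,allow_pickle=True); save('w1',c['frame'],s=1.25)
c2=cam('top'); np.save('top2.npy',c2,allow_pickle=True)
print(c['intrinsics'],c['tool_from_camera'])
T=c2
m=cv2.inRange(cv2.cvtColor(T['frame'],cv2.COLOR_RGB2HSV),(5,120,100),(25,255,255)); m[:,:215]=0;m[:190]=0;m[250:]=0;m[:,260:]=0
h=cv2.cvtColor(T['frame'],cv2.COLOR_RGB2HSV)
m=cv2.inRange(h,(5,150,140),(30,255,255));m[:,:215]=0;m[:190]=0;m[250:]=0;m[:,262:]=0
print('lid px',cv2.moments(m)['m00']/255, [ray(T,np.argwhere(m)[:,::-1].mean(0),.11)])
E
```

```text
t: 7.28
eef_pos: [0.5228, 0.1143, 0.228]
ee_rot: [0.087, 0.996, -0.0, -0.0]
force: [0.3, 0.0, 0.5]
grip_width: 1.001
grasp_force: 0.0
t: 7.78
eef_pos: [0.5283, 0.067, 0.2284]
ee_rot: [0.086, 0.996, 0.0, -0.0]
force: [0.6, -0.2, 0.6]
grip_width: 1.002
grasp_force: 0.0
t 7.78 pos [0.5283 0.067  0.2284] yaw 2.9688 tilt 0.02 w 93.2 gf 0.0 F [ 0.6 -0.2  0.6] j1,j6 [ 0.04 -1.36]
shift [-97.2  -0.3 218.4] dz -0.001
[[309.70691629   0.         319.47224836]
 [  0.         309.70691629 200.95686601]
 [  0.           0.           1.        ]] [[-2.53878997e-04 -9.60226724e-01 -2.79221372e-01  7.67854285e-02]
 [ 9.99999966e-01 -2.26144218e-04 -1.31541746e-04  4.51797261e-04]
 [ 6.31656004e-05 -2.79221396e-01  9.60226748e-01 -1.65491535e-01]
 [ 0.00000000e+00  0.00000000e+00  0.00000000e+00  1.00000000e+00]]
lid px 270.0 [array([0.50328178, 0.324957  , 0.11      ])]
```

View pics/w1.png

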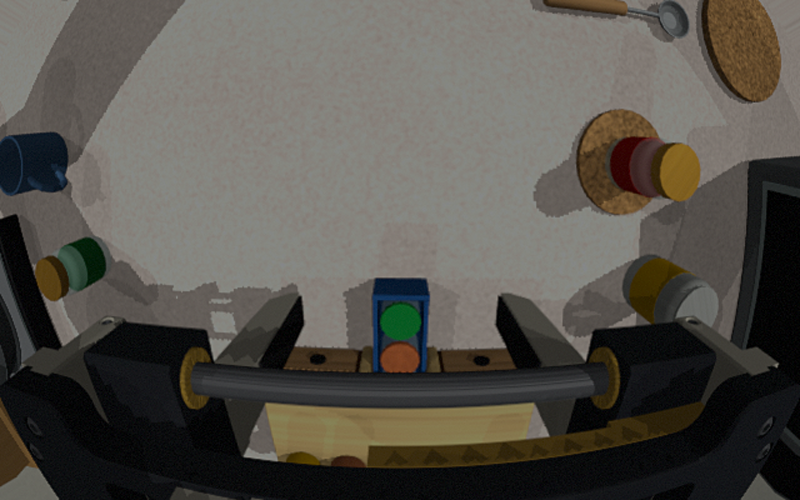

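The wrist view shows the red jar standing on the small trivet at (635,165). The cassette tail is square between the fingers at (374–428,281), and the rack's front face is at row ~355. Now to measure the cassette sides, bay walls and rack edges.

```bash
cat >> h.py <<'E'
def wray(c,uv,z):
    K=c['intrinsics']; d=np.array([uv[0]-K[0,2],uv[1]-K[1,2]]); r=np.hypot(*d); th=r/K[0,0]
    v=np.array([*(d/r*np.sin(th)),np.cos(th)]); A=np.array(c['tool_from_camera']); M=R.from_quat(c['s']['ee_rot']).as_matrix()
    o=M@A[:3,3]+c['s']['eef_pos']; w=M@A[:3,:3]@v
    return o+w*(z-o[2])/w[2]
E
python3 - <<'E'
from h import *
c=np.load('w1.npy',allow_pickle=True).item()
a=cv2.resize(c['frame'][215:375,205:435],None,fx=3.45,fy=3.45,interpolation=cv2.INTER_CUBIC);a=np.clip(a.astype(float)*1.6,0,255).astype(np.uint8);save('w1c',a)
h=cv2.cvtColor(c['frame'],cv2.COLOR_RGB2HSV)
m=cv2.inRange(h,(100,120,20),(130,255,255));m[:215]=0;m[300:]=0;m[:,:285]=0;m[:,355:]=0
for v in (226,230,240,255,270,280,290): 
    u=np.where(m[v])[0]; print(v,u.min(),u.max(),wray(c,(u.min()-.5,v),.046).round(4),wray(c,(u.max()+.5,v),.046).round(4))
T=np.load('top2.npy',allow_pickle=True).item()
S=np.load('scene0.npy',allow_pickle=True).item()
for p in [(284,148),(377,162.5)]: print(ray(np.load('top1.npy',allow_pickle=True).item(),p,.07))
E
```

```text
226 300 340 [0.5791 0.0342 0.046 ] [0.5876 0.0828 0.046 ]
230 300 341 [0.5842 0.0332 0.046 ] [0.593  0.0832 0.046 ]
240 298 342 [0.5967 0.0282 0.046 ] [0.6062 0.0824 0.046 ]
255 299 341 [0.617  0.0254 0.046 ] [0.6263 0.0782 0.046 ]
270 299 340 [0.6381 0.0211 0.046 ] [0.6473 0.0739 0.046 ]
280 299 341 [0.6528 0.0181 0.046 ] [0.6624 0.073  0.046 ]
290 299 340 [0.6681 0.0149 0.046 ] [0.6776 0.0695 0.046 ]
[0.701944   0.17826675 0.07      ]
[ 0.65331909 -0.1015705   0.07      ]
```

View pics/w1c.png

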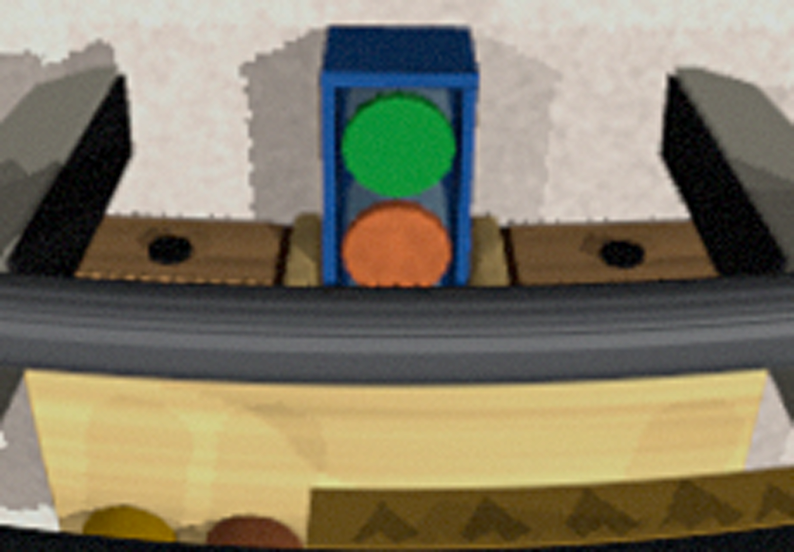

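The crop shows the tail rim at (322–478,72), the tail bottom at row 27, the bay posts bounded by dark lines at x≈285 and 508, the rack foot at row ~217, and the roof edges at (25,370) and (770,372).

Run:
```python
from h import *
c=np.load('w1.npy',allow_pickle=True).item()
f=lambda x,y,z: wray(c,(205+x/3.45-.35,215+y/3.45-.35),z)
a=-.1725; ex=np.array([np.cos(a),np.sin(a)]);ey=np.array([-ex[1],ex[0]])
O=np.array([.667,.0425])
for n,x,y,z in [('tailbotR',327,27,0),('tailbotL',473,27,0),('tailtopR',320,72,.05),('tailtopL',479,72,.05),('postR',286,222,0),('postL',508,222,0),('footR',105,215,0),('foot',508,217,0),('footL',690,219,0),('postRup',283,283,.03),('postLup',514,283,.03),('roofR',25,370,.07),('roofL',770,372,.07),('roofR2',47,460,.07),('roofL2',748,460,.07)]:
    p=f(x,y,z); print(n,p.round(4),'rack',(ex@(p[:2]-O)).round(4),(ey@(p[:2]-O)).round(4))
T=np.load('top1.npy',allow_pickle=True).item()
for n,p,z in [('roofL',(282.5,148.5),.07),('roofR',(378,163),.07),('footL',(284,153),0),('footR',(376.5,168),0),('postL',(319,158.5),0),('postR',(340,161.5),0),('backL',(291,97),.07),('backR',(386,112),.07)]:
    p=ray(T,p,z); print('top',n,p.round(4),'rack',(ex@(p[:2]-O)).round(4),(ey@(p[:2]-O)).round(4))
```

```text
tailbotR [0.5908 0.0289 0.    ] rack -0.0727 -0.0264
tailbotL [0.6007 0.0855 0.    ] rack -0.0727 0.031
tailtopR [0.5893 0.0298 0.05  ] rack -0.0744 -0.0258
tailtopL [0.5989 0.0844 0.05  ] rack -0.0743 0.0296
postR [ 0.675  -0.0058  0.    ] rack 0.0162 -0.0462
postL [0.6913 0.0873 0.    ] rack 0.0163 0.0483
footR [ 0.6607 -0.0841  0.    ] rack 0.0155 -0.1258
foot [0.6888 0.0876 0.    ] rack 0.0138 0.0482
footL [ 0.7066  0.1663 -0.    ] rack 0.0177 0.1287
postRup [ 0.6865 -0.0068  0.03  ] rack 0.0276 -0.0452
postLup [0.7027 0.0855 0.03  ] rack 0.0277 0.0485
roofR [ 0.6903 -0.1107  0.07  ] rack 0.0493 -0.1469
roofL [0.7426 0.1813 0.07  ] rack 0.0506 0.1497
roofR2 [ 0.7395 -0.1189  0.07  ] rack 0.0992 -0.1465
roofL2 [0.7906 0.1723 0.07  ] rack 0.0995 0.1491
top roofL [0.7004 0.1828 0.07  ] rack 0.0088 0.1439
top roofR [ 0.6517 -0.1045  0.07  ] rack 0.0102 -0.1475
top footL [0.7068 0.1819 0.    ] rack 0.0152 0.1441
top footR [ 0.6541 -0.1106  0.    ] rack 0.0135 -0.153
top postL [0.6874 0.0711 0.    ] rack 0.0152 0.0316
top postR [0.6767 0.0046 0.    ] rack 0.0161 -0.0356
top backL [0.8658 0.1561 0.07  ] rack 0.1764 0.1461
top backR [ 0.814  -0.1365  0.07  ] rack 0.1756 -0.1511
```

```bash
python3 -m pendant '{"travel":[[-27,0,20],[-40,1,40],[-40,0,40],[0,0,45],[0,0,40]],"dr":[[0,0,0],[0,0,0],[0,0,0],[0,0,0],[0,0,0]],"fingers":[-1,-1,-1,-1,-1]}' &&
python3 -m pendant '{"travel":[[0,0,20],[0,0,12],[0,0,0],[0,0,0],[0,0,0]],"dr":[[0,0,0],[0,0,0],[0,0,0],[0,0,0],[0,0,0]],"fingers":[-1,-1,-1,1,1]}' &&
python3 -m pendant '{"travel":[[0,0,0],[0,0,0],[0,0,0]],"dr":[[0,0,0],[0,0,0],[0,0,0]],"fingers":[1,1,1]}'
python3 -c "
from h import *
need([.6338,.0498,.010],2.9688)"
```

```text
t: 8.5
eef_pos: [0.6338, 0.0492, 0.0416]
ee_rot: [0.086, 0.996, -0.0, -0.0]
force: [-0.3, 0.4, -0.1]
grip_width: 0.999
grasp_force: 0.0
t: 9.12
eef_pos: [0.6347, 0.0485, 0.0128]
ee_rot: [0.087, 0.996, 0.0, 0.001]
force: [0.3, 1.3, -0.5]
grip_width: 0.833
grasp_force: 0.0
t: 9.5
eef_pos: [0.6341, 0.0485, 0.0119]
ee_rot: [0.087, 0.996, 0.0, 0.0]
force: [-0.8, 0.9, 3.2]
grip_width: 0.603
grasp_force: 30.0
t 9.5 pos [0.6341 0.0485 0.0119] yaw 2.9675 tilt 0.01 w 56.1 gf 30.0 F [-0.8  0.9  3.2] j1,j6 [ 0.   -1.39]
shift [0.5 1.2 1.9] dz -0.001
```

```bash
python3 -m pendant '{"travel":[[8,0,0],[20,0,0],[20,0,0],[20,0,0],[20,0,0]],"dr":[[0,0,0],[0,0,0],[0,0,0],[0,0,0],[0,0,0]],"fingers":[1,1,1,1,1]}' &&
python3 -m pendant '{"travel":[[20,0,0],[20,0,0],[20,0,0],[12,0,0],[5,0,0]],"dr":[[0,0,0],[0,0,0],[0,0,0],[0,0,0],[0,0,0]],"fingers":[1,1,1,1,1]}' &&
python3 -m pendant '{"travel":[[0,0,0],[0,0,0],[0,0,0],[0,0,0]],"dr":[[0,0,0],[0,0,0],[0,0,0],[0,0,0]],"fingers":[1,-1,-1,-1]}'
python3 - <<'E'
from h import *
need([.6338,.0498,.010],2.9688)
c=cam('top'); np.save('top3.npy',c,allow_pickle=True); s=bot.state();w=cam('wrist');w['s']=s;np.save('w3.npy',w,allow_pickle=True)
a=cv2.resize(c['frame'][90:290,200:460],None,fx=2,fy=2);b=cv2.resize(w['frame'],(520,325)); save('p3',np.vstack([a[:,:520],b])[:600])
E
```

```text
t: 10.12
eef_pos: [0.5468, 0.0638, 0.0118]
ee_rot: [0.087, 0.996, 0.0, 0.001]
force: [3.1, -1.3, 0.2]
grip_width: 0.602
grasp_force: 30.0
t: 10.75
eef_pos: [0.4714, 0.0771, 0.0118]
ee_rot: [0.087, 0.996, 0.0, 0.0]
force: [2.1, -0.0, -0.8]
grip_width: 0.603
grasp_force: 30.0
t: 11.25
eef_pos: [0.4715, 0.0769, 0.0115]
ee_rot: [0.087, 0.996, -0.0, -0.0]
force: [-0.7, 0.6, 0.3]
grip_width: 0.873
grasp_force: 0.0
t 11.25 pos [0.4715 0.0769 0.0115] yaw 2.9678 tilt 0.02 w 81.2 gf 0.0 F [-0.7  0.6  0.3] j1,j6 [ 0.06 -1.33]
shift [-164.5    1.3    1.4] dz -0.001
```

View pics/p3.png

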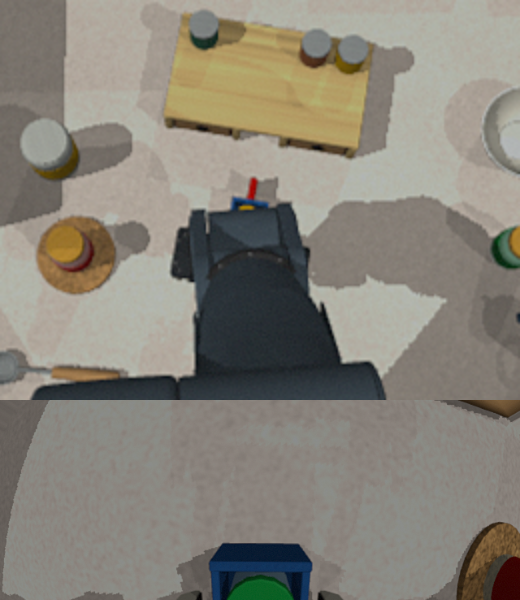

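The top part shows the jar on the trivet and the cassette fully clear of the rack, with the red pull at (253,188). I'll regrip at its middle, lift it slightly and turn it half round.

```bash
python3 -m pendant '{"travel":[[0,0,0],[-17,0,0],[-17,0,0],[-1,0,0],[0,0,0]],"dr":[[0,0,0],[0,0,0],[0,0,0],[0,0,0],[0,0,0]],"fingers":[-1,-1,-1,-1,1]}' &&
python3 -m pendant '{"travel":[[0,0,0],[0,0,0],[0,0,0],[0,0,0],[0,0,-6]],"dr":[[0,0,0],[0,0,0],[0,0,0],[0,0,0],[0,0,0]],"fingers":[1,1,1,1,1]}' &&
python3 -m pendant '{"travel":[[0,0,0],[0,0,0],[0,0,0],[0,0,0],[0,0,0]],"dr":[[0,0,0.09],[0,0,0.16],[0,0,0.16],[0,0,0.16],[0,0,0.16]],"fingers":[1,1,1,1,1]}' &&
python3 -m pendant '{"travel":[[0,0,0],[0,0,0],[0,0,0],[0,0,0],[0,0,0]],"dr":[[0,0,0.16],[0,0,0.16],[0,0,0.16],[0,0,0.16],[0,0,0.16]],"fingers":[1,1,1,1,1]}' &&
python3 -m pendant '{"travel":[[0,0,0],[0,0,0],[0,0,0],[0,0,0],[0,0,0]],"dr":[[0,0,0.16],[0,0,0.16],[0,0,0.16],[0,0,0.16],[0,0,0.16]],"fingers":[1,1,1,1,1]}' &&
python3 -m pendant '{"travel":[[0,0,0],[0,0,0],[0,0,0],[0,0,0],[0,0,0]],"dr":[[0,0,0.16],[0,0,0.16],[0,0,0.16],[0,0,0.16],[0,0,0.10]],"fingers":[1,1,1,1,1]}' &&
python3 -m pendant '{"travel":[[0,0,0],[0,0,0]],"dr":[[0,0,0],[0,0,0]],"fingers":[1,1]}'
python3 -c "
from h import *
need([.6,.054,.0119],-.1735)"
```

```text
t: 11.98
eef_pos: [0.5053, 0.071, 0.0114]
ee_rot: [0.087, 0.996, -0.0, -0.0]
force: [-1.0, -0.7, 0.6]
grip_width: 0.935
grasp_force: 0.0
t: 12.6
eef_pos: [0.5054, 0.0709, 0.0173]
ee_rot: [0.087, 0.996, -0.0, -0.001]
force: [0.1, -0.1, -4.0]
grip_width: 0.603
grasp_force: 30.0
t: 13.22
eef_pos: [0.5058, 0.071, 0.0177]
ee_rot: [0.439, 0.898, -0.0, -0.0]
force: [0.6, -0.1, -4.6]
grip_width: 0.597
grasp_force: 30.0
t: 13.85
eef_pos: [0.5058, 0.0709, 0.0177]
ee_rot: [0.754, 0.657, -0.0, -0.0]
force: [-0.1, -0.7, -4.2]
grip_width: 0.602
grasp_force: 30.0
t: 14.48
eef_pos: [0.5058, 0.0709, 0.0177]
ee_rot: [0.95, 0.311, -0.0, -0.0]
force: [0.2, 0.2, -4.0]
grip_width: 0.6
grasp_force: 30.0
t: 15.1
eef_pos: [0.5058, 0.0709, 0.0177]
ee_rot: [0.999, -0.053, -0.0, 0.0]
force: [0.2, -0.3, -4.4]
grip_width: 0.605
grasp_force: 30.0
t: 15.35
eef_pos: [0.5059, 0.0709, 0.0177]
ee_rot: [0.999, -0.05, -0.0, 0.0]
force: [-0.6, -0.3, -4.3]
grip_width: 0.603
grasp_force: 30.0
t 15.35 pos [0.5059 0.0709 0.0177] yaw -0.1 tilt 0.01 w 56.1 gf 30.0 F [-0.6 -0.3 -4.3] j1,j6 [0.05 1.72]
shift [95.3  7.5  5.8] dz 0.074
```

```bash
python3 -m pendant '{"travel":[[0,0,0],[0,0,5],[0,0,0],[0,0,0]],"dr":[[0,0,0.073],[0,0,0],[0,0,0],[0,0,0]],"fingers":[1,1,1,1]}'
python3 - <<'E'
from h import *
need([.6341,.0485,.0119],-.1735)
s=bot.state();a,b=cam('top'),cam('wrist');b['s']=s; sc=cam('scene')
np.save('top4.npy',a,allow_pickle=True);np.save('w4.npy',b,allow_pickle=True);np.save('scene4.npy',sc,allow_pickle=True)
w=cv2.resize(b['frame'],(560,350)); z=cv2.resize(sc['frame'][180:300,200:424],(560,250)) 
w=np.clip(w*1.5,0,255).astype(np.uint8); save('p4',np.vstack([w,z]))
E
```

```text
t: 15.85
eef_pos: [0.5059, 0.0709, 0.0125]
ee_rot: [0.996, -0.087, -0.0, 0.0]
force: [0.2, 0.5, -3.5]
grip_width: 0.598
grasp_force: 30.0
t 15.85 pos [0.5059 0.0709 0.0125] yaw -0.174 tilt 0.01 w 55.6 gf 30.0 F [ 0.2  0.5 -3.5] j1,j6 [0.05 1.79]
shift [ 1.301e+02 -1.000e-01  6.000e-01] dz -0.0
```

View pics/p4.png

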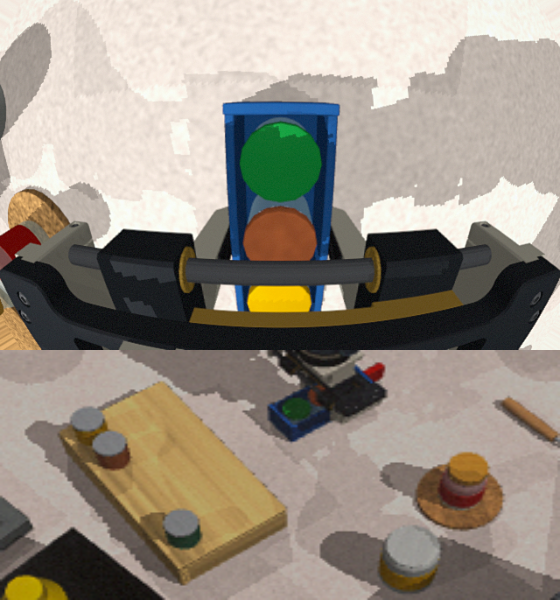

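The cassette is held square with its tail towards the rack and the red pull at (375,372) towards the robot; the jar is on the trivet. I'll approach the mouth and enter slowly.

```bash
python3 -m pendant '{"travel":[[15,0,0],[25,0,0],[25,0,0],[13,0,0],[4,0,0]],"dr":[[0,0,0],[0,0,0],[0,0,0],[0,0,0],[0,0,0]],"fingers":[1,1,1,1,1]}' &&
python3 -m pendant '{"travel":[[4,0,0],[4,0,0],[4,0,0],[4,0,0],[4,0,0]],"dr":[[0,0,0],[0,0,0],[0,0,0],[0,0,0],[0,0,0]],"fingers":[1,1,1,1,1]}'
python3 -c "
from h import *
need([.6341,.0485,.0119],-.1735)"
```

```text
t: 16.62
eef_pos: [0.5872, 0.0565, 0.0125]
ee_rot: [0.996, -0.088, -0.0, 0.0]
force: [-1.2, -0.0, -5.0]
grip_width: 0.602
grasp_force: 30.0
t: 17.25
eef_pos: [0.6066, 0.0531, 0.0126]
ee_rot: [0.996, -0.087, -0.0, 0.0]
force: [-0.3, 0.2, -4.4]
grip_width: 0.598
grasp_force: 30.0
t 17.25 pos [0.6066 0.0531 0.0126] yaw -0.1752 tilt 0.0 w 55.6 gf 30.0 F [-0.3  0.2 -4.4] j1,j6 [0.01 1.76]
shift [27.9 -0.2  0.7] dz -0.002
```

```bash
python3 -m pendant '{"travel":[[4,0,0],[4,0,0],[4,0,0],[4,0,0],[4,0,0]],"dr":[[0,0,0],[0,0,0],[0,0,0],[0,0,0],[0,0,0]],"fingers":[1,1,1,1,1]}'
python3 -c "
from h import *
need([.6341,.0485,.0119],-.1735)"
```

```text
t: 17.88
eef_pos: [0.6264, 0.0496, 0.0126]
ee_rot: [0.996, -0.087, -0.0, 0.0]
force: [0.3, 0.6, -4.0]
grip_width: 0.6
grasp_force: 30.0
t 17.88 pos [0.6264 0.0496 0.0126] yaw -0.1752 tilt 0.0 w 55.8 gf 30.0 F [ 0.3  0.6 -4. ] j1,j6 [0.01 1.75]
shift [ 7.8 -0.2  0.7] dz -0.002
```

```bash
python3 -m pendant '{"travel":[[6,0,0],[6,0,0],[6,0,0],[6,0,0],[4,0,0]],"dr":[[0,0,0],[0,0,0],[0,0,0],[0,0,0],[0,0,0]],"fingers":[1,1,1,1,1]}' &&
python3 -m pendant '{"travel":[[0,0,0.5],[0,0,0],[0,0,0],[0,0,0],[0,0,0]],"dr":[[0,0,0],[0,0,0],[0,0,0],[0,0,0],[0,0,0]],"fingers":[1,1,-1,-1,-1]}' &&
python3 -m pendant '{"travel":[[0,0,0],[-20,0,0],[-25,0,0],[-25,0,0],[-22,0,0]],"dr":[[0,0,0],[0,0,0],[0,0,0],[0,0,0],[0,0,0]],"fingers":[-1,-1,-1,-1,-1]}'
python3 - <<'E'
from h import *
need([.6341,.0485,.0119],-.1735)
s=bot.state();b=cam('wrist');sc=cam('scene')
w=cv2.resize(b['frame'],(560,350)); z=cv2.resize(sc['frame'][180:300,200:424],(560,250)) 
w=np.clip(w*1.5,0,255).astype(np.uint8); save('p5',np.vstack([w,z]))
E
```

```text
t: 18.5
eef_pos: [0.6541, 0.0447, 0.0126]
ee_rot: [0.996, -0.087, 0.0, -0.0]
force: [-1.0, -0.2, -4.3]
grip_width: 0.598
grasp_force: 30.0
t: 19.12
eef_pos: [0.6539, 0.0448, 0.0125]
ee_rot: [0.996, -0.087, 0.0, -0.0]
force: [0.8, 0.1, -0.0]
grip_width: 0.871
grasp_force: 0.0
t: 19.75
eef_pos: [0.5623, 0.061, 0.0123]
ee_rot: [0.996, -0.087, 0.0, -0.0]
force: [0.6, -0.6, 0.1]
grip_width: 1.004
grasp_force: 0.0
t 19.75 pos [0.5623 0.061  0.0123] yaw -0.1751 tilt 0.01 w 93.4 gf 0.0 F [ 0.6 -0.6  0.1] j1,j6 [0.03 1.77]
shift [72.9 -0.2  0.4] dz -0.002
```

View pics/p5.png

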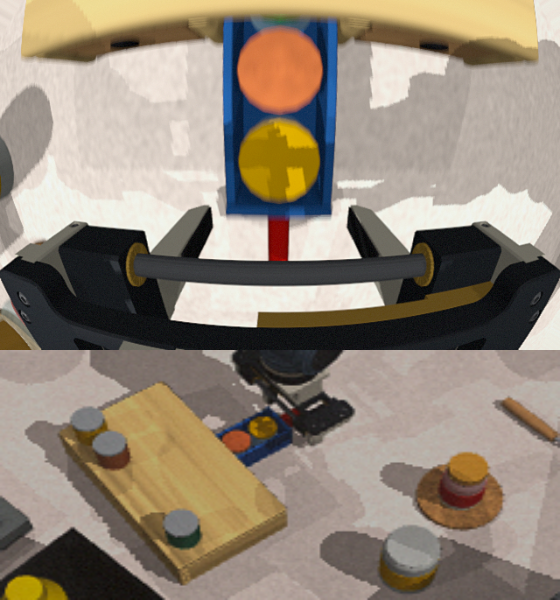

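The wrist view shows the cassette part-way in the bay, square and centred, with the red pull at (278,240) between the open fingers. I'll grip the pull and push.

```bash
python3 -m pendant '{"travel":[[0,0,0],[0,0,0],[0,0,0],[0,0,0],[0,0,0]],"dr":[[0,0,0],[0,0,0],[0,0,0],[0,0,0],[0,0,0]],"fingers":[1,1,1,1,1]}' &&
python3 -m pendant '{"travel":[[0,0,0],[0,0,0],[0,0,0],[5,0,0],[8,0,0]],"dr":[[0,0,0],[0,0,0],[0,0,0],[0,0,0],[0,0,0]],"fingers":[1,1,1,1,1]}' &&
python3 -m pendant '{"travel":[[8,0,0],[8,0,0],[8,0,0],[8,0,0],[8,0,0]],"dr":[[0,0,0],[0,0,0],[0,0,0],[0,0,0],[0,0,0]],"fingers":[1,1,1,1,1]}'
python3 -c "
from h import *
need([.6341,.0485,.0119],-.1735)"
```

```text
t: 20.48
eef_pos: [0.5632, 0.0608, 0.0121]
ee_rot: [0.996, -0.088, -0.0, -0.0]
force: [0.2, 0.1, 1.3]
grip_width: 0.515
grasp_force: 0.0
t: 21.1
eef_pos: [0.5757, 0.0586, 0.012]
ee_rot: [0.996, -0.087, -0.001, 0.0]
force: [-3.6, 0.0, 1.2]
grip_width: 0.128
grasp_force: 30.0
t: 21.72
eef_pos: [0.6158, 0.0515, 0.0121]
ee_rot: [0.996, -0.088, -0.0, 0.0]
force: [-3.3, 0.8, 1.0]
grip_width: 0.127
grasp_force: 30.0
t 21.73 pos [0.6158 0.0515 0.0121] yaw -0.1752 tilt 0.0 w 11.8 gf 30.0 F [-3.3  0.8  1. ] j1,j6 [0.01 1.75]
shift [18.5 -0.2  0.2] dz -0.002
```

```bash
python3 -m pendant '{"travel":[[6,0,0],[5,0,0],[4,0,0],[4,0,0],[4,0,0]],"dr":[[0,0,0],[0,0,0],[0,0,0],[0,0,0],[0,0,0]],"fingers":[1,1,1,1,1]}' &&
python3 -m pendant '{"travel":[[3,0,0],[3,0,0],[3,0,0]],"dr":[[0,0,0],[0,0,0],[0,0,0]],"fingers":[1,1,1]}'
python3 -c "
from h import *
need([.6341,.0485,.0119],-.1735)"
```

```text
t: 22.35
eef_pos: [0.6369, 0.0479, 0.0121]
ee_rot: [0.996, -0.087, -0.001, -0.0]
force: [-9.9, 1.8, 4.7]
grip_width: 0.128
grasp_force: 30.0
t: 22.72
eef_pos: [0.6458, 0.0463, 0.0121]
ee_rot: [0.996, -0.087, -0.001, -0.0]
force: [-9.9, 2.3, 4.8]
grip_width: 0.125
grasp_force: 30.0
t 22.73 pos [0.6458 0.0463 0.0121] yaw -0.1752 tilt 0.15 w 11.6 gf 30.0 F [-9.9  2.3  4.8] j1,j6 [-0.    1.75]
shift [-11.9  -0.1   0.2] dz -0.002
```

Now it is pushing the plate with ~10 N. I'll go on in small steps until the force rises.

```bash
python3 -m pendant '{"travel":[[2,0,0],[2,0,0],[2,0,0],[2,0,0]],"dr":[[0,0,0],[0,0,0],[0,0,0],[0,0,0]],"fingers":[1,1,1,1]}'
python3 -m pendant '{"travel":[[1,0,0],[1,0,0],[0,0,0]],"dr":[[0,0,0],[0,0,0],[0,0,0]],"fingers":[1,1,1]}'
python3 -c "
from h import *
need([.6341,.0485,.0119],-.1735)"
```

```text
t: 23.22
eef_pos: [0.6537, 0.0449, 0.0121]
ee_rot: [0.996, -0.087, -0.001, -0.0]
force: [-10.5, 0.7, 5.9]
grip_width: 0.122
grasp_force: 30.0
t: 23.6
eef_pos: [0.6558, 0.0445, 0.0121]
ee_rot: [0.996, -0.087, -0.001, -0.0]
force: [-9.3, 2.4, 3.5]
grip_width: 0.129
grasp_force: 30.0
t 23.6 pos [0.6558 0.0445 0.0121] yaw -0.1752 tilt 0.13 w 12.0 gf 30.0 F [-9.3  2.4  3.5] j1,j6 [-0.    1.74]
shift [-22.1  -0.1   0.2] dz -0.002
```

```bash
python3 -m pendant '{"travel":[[1,0,0],[1,0,0]],"dr":[[0,0,0],[0,0,0]],"fingers":[1,1]}'
python3 -m pendant '{"travel":[[1,0,0],[0,0,0]],"dr":[[0,0,0],[0,0,0]],"fingers":[1,1]}'
python3 - <<'E'
from h import *
need([.6341,.0485,.0119],-.1735)
b=cam('wrist');w=b['frame'][:240,120:520]; save('p6',np.clip(w*1.5,0,255).astype(np.uint8),s=2)
E
```

```text
t: 23.85
eef_pos: [0.6577, 0.0442, 0.0121]
ee_rot: [0.996, -0.088, -0.001, -0.0]
force: [-9.5, 1.9, 5.0]
grip_width: 0.129
grasp_force: 30.0
t: 24.1
eef_pos: [0.6588, 0.044, 0.0121]
ee_rot: [0.996, -0.088, -0.001, -0.0]
force: [-9.2, 1.3, 4.4]
grip_width: 0.122
grasp_force: 30.0
t 24.1 pos [0.6588 0.044  0.0121] yaw -0.1752 tilt 0.13 w 11.4 gf 30.0 F [-9.2  1.3  4.4] j1,j6 [-0.    1.74]
shift [-25.1  -0.1   0.2] dz -0.002
```

View pics/p6.png

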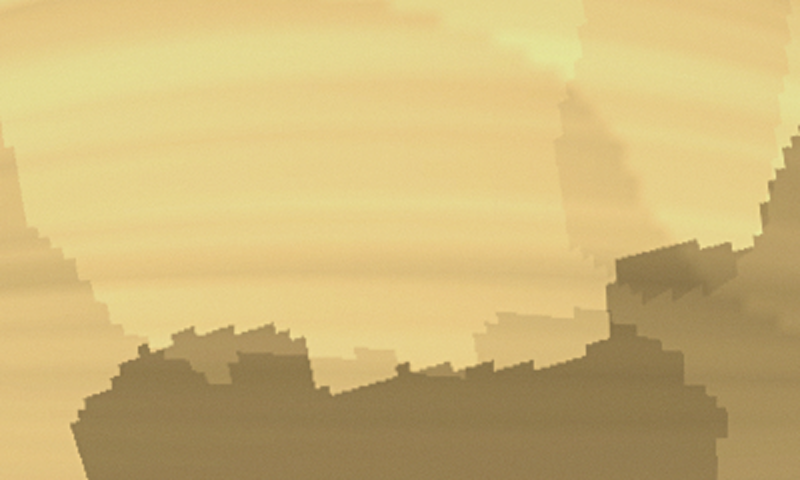

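That view shows only the roof. I'll continue by force.

```bash
python3 -m pendant '{"travel":[[1,0,0],[0,0,0]],"dr":[[0,0,0],[0,0,0]],"fingers":[1,1]}' | grep -E 'eef|force'
python3 -m pendant '{"travel":[[1,0,0],[0,0,0]],"dr":[[0,0,0],[0,0,0]],"fingers":[1,1]}'| grep -E 'eef|force'
python3 -m pendant '{"travel":[[1,0,0],[0,0,0]],"dr":[[0,0,0],[0,0,0]],"fingers":[1,1]}'| grep -E 'eef|force'
```

```text
eef_pos: [0.6598, 0.0438, 0.0121]
force: [-8.6, 2.4, 4.0]
grasp_force: 30.0
eef_pos: [0.6607, 0.0437, 0.0121]
force: [-8.4, 0.9, 4.6]
grasp_force: 30.0
eef_pos: [0.6617, 0.0435, 0.0121]
force: [-8.8, 1.2, 4.0]
grasp_force: 30.0
```

```bash
python3 -m pendant '{"travel":[[1,0,0],[0,0,0]],"dr":[[0,0,0],[0,0,0]],"fingers":[1,1]}' | grep -E 'eef|^force'
python3 -m pendant '{"travel":[[1,0,0],[0,0,0]],"dr":[[0,0,0],[0,0,0]],"fingers":[1,1]}'| grep -E 'eef|^force'
python3 -m pendant '{"travel":[[1,0,0],[0,0,0]],"dr":[[0,0,0],[0,0,0]],"fingers":[1,1]}'| grep -E 'eef|^force'
```

```text
eef_pos: [0.6618, 0.0434, 0.0121]
force: [-14.1, 3.5, 8.1]
eef_pos: [0.6619, 0.0435, 0.012]
force: [-18.7, 2.3, 10.6]
eef_pos: [0.6622, 0.0434, 0.012]
force: [-22.2, 2.3, 14.8]
```

The force climbs and the position is halted, so it is at the hard stop. I'll ease off, release, back away and check.

```bash
python3 -m pendant '{"travel":[[1,0,0],[0,0,0],[-3,0,0],[0,0,0],[0,0,0]],"dr":[[0,0,0],[0,0,0],[0,0,0],[0,0,0],[0,0,0]],"fingers":[1,1,1,-1,-1]}' &&
python3 -m pendant '{"travel":[[0,0,0],[0,0,0],[-20,0,0],[-40,0,0],[-40,0,-20]],"dr":[[0,0,0],[0,0,0],[0,0,0],[0,0,0],[0,0,0]],"fingers":[-1,-1,-1,-1,-1]}' &&
python3 -m pendant '{"travel":[[-40,0,-40],[-40,0,-40],[0,0,-40],[0,0,-20],[0,0,0]],"dr":[[0,0,0],[0,0,0],[0,0,0],[0,0,0],[0,0,0]],"fingers":[-1,-1,-1,-1,-1]}'
python3 - <<'E'
from h import *
need([.6341,.0485,.0119],-.1735)
s=bot.state();b=cam('wrist');b['s']=s;np.save('w7.npy',b,allow_pickle=True);c=cam('top')
a=cv2.resize(c['frame'][140:190,270:390],(800,330),interpolation=cv2.INTER_CUBIC); w=np.clip(cv2.resize(b['frame'][0:135,160:480],(800,270))*1.4,0,255)[:,:].astype(np.uint8)
save('p7',np.vstack([a,w]))
E
```

```text
t: 26.28
eef_pos: [0.6644, 0.0429, 0.0124]
ee_rot: [0.996, -0.087, 0.001, -0.0]
force: [-0.1, 0.7, -0.5]
grip_width: 0.292
grasp_force: 0.0
t: 26.9
eef_pos: [0.5632, 0.0606, 0.0313]
ee_rot: [0.996, -0.088, -0.001, 0.0]
force: [1.0, 0.6, 0.5]
grip_width: 0.833
grasp_force: 0.0
t: 27.52
eef_pos: [0.4871, 0.0745, 0.1734]
ee_rot: [0.996, -0.087, 0.002, -0.0]
force: [-0.3, -0.0, -0.6]
grip_width: 1.002
grasp_force: 0.0
t 27.52 pos [0.4871 0.0745 0.1734] yaw -0.1751 tilt 0.18 w 93.2 gf 0.0 F [-0.3 -0.  -0.6] j1,j6 [0.06 1.8 ]
shift [1.488e+02 1.000e-01 1.620e+02] dz -0.002
```

View pics/p7.png

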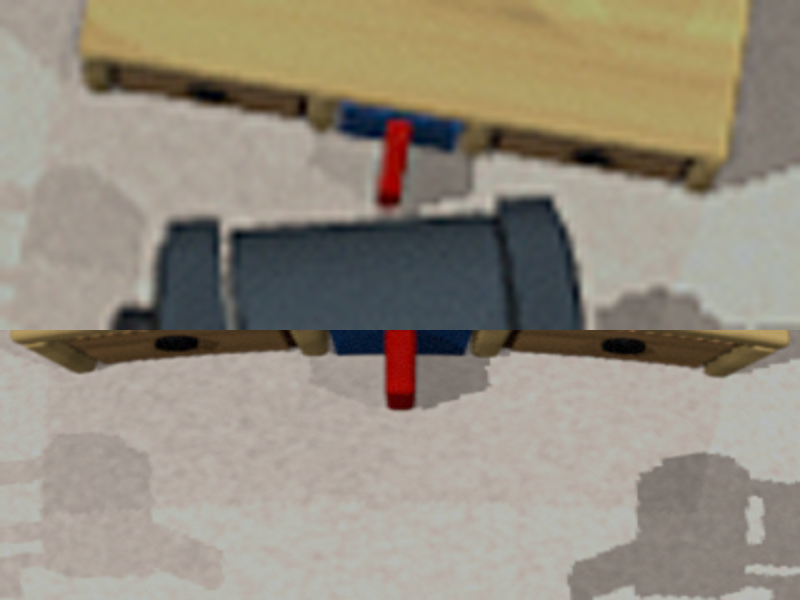

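The top part shows the cassette in the bay with its blue front between the posts and the red pull outwards. In the wrist part the front's foot is at row ~353 and the posts' feet are at row ~355. One number to confirm that it is flush.

Run:
```python
from h import *
b=np.load('w7.npy',allow_pickle=True).item()
a=-.1745; ex=np.array([np.cos(a),np.sin(a)]);ey=np.array([-ex[1],ex[0]]);O=np.array([.667,.0425])
f=lambda x,y,z:wray(b,(160+x/2.5-.3,(y-330)/2-.25),z)
for n,x,y,z in [('frontR',335,353,0),('frontL',466,354,0),('postR',318,355,0),('postL',486,355,0),('pullend',400,405,.008),('postRo',302,354,0),('postLo',503,354,0)]:
    p=f(x,y,z)[:2]-O; print(n,(ex@p*1000).round(1),(ey@p*1000).round(1))
g=b['frame'].astype(int)
for u in (287,290,300,335,343,353): print(u,[tuple(g[v,u]) for v in range(8,16)])
```

```text
frontR 13.0 28.8
frontL 12.4 -28.3
postR 12.1 36.2
postL 12.1 -37.1
pullend -20.6 0.5
postRo 13.1 43.3
postLo 13.1 -44.6
287 [(np.int64(51), np.int64(43), np.int64(24)), (np.int64(54), np.int64(44), np.int64(27)), (np.int64(55), np.int64(44), np.int64(26)), (np.int64(53), np.int64(44), np.int64(23)), (np.int64(59), np.int64(51), np.int64(38)), (np.int64(108), np.int64(101), np.int64(94)), (np.int64(121), np.int64(113), np.int64(108)), (np.int64(115), np.int64(109), np.int64(104))]
290 [(np.int64(47), np.int64(40), np.int64(27)), (np.int64(46), np.int64(38), np.int64(23)), (np.int64(47), np.int64(38), np.int64(25)), (np.int64(67), np.int64(61), np.int64(52)), (np.int64(104), np.int64(98), np.int64(90)), (np.int64(123), np.int64(116), np.int64(110)), (np.int64(120), np.int64(114), np.int64(107)), (np.int64(119), np.int64(110), np.int64(105))]
300 [(np.int64(6), np.int64(16), np.int64(34)), (np.int64(4), np.int64(13), np.int64(33)), (np.int64(0), np.int64(11), np.int64(32)), (np.int64(12), np.int64(18), np.int64(35)), (np.int64(57), np.int64(55), np.int64(60)), (np.int64(113), np.int64(
[... 479 characters left out ...]
nt64(10), np.int64(17), np.int64(32)), (np.int64(5), np.int64(12), np.int64(27)), (np.int64(3), np.int64(13), np.int64(27)), (np.int64(6), np.int64(17), np.int64(30)), (np.int64(30), np.int64(33), np.int64(39)), (np.int64(86), np.int64(80), np.int64(76)), (np.int64(95), np.int64(88), np.int64(84)), (np.int64(93), np.int64(86), np.int64(82))]
353 [(np.int64(59), np.int64(48), np.int64(29)), (np.int64(59), np.int64(50), np.int64(32)), (np.int64(60), np.int64(51), np.int64(31)), (np.int64(60), np.int64(49), np.int64(29)), (np.int64(62), np.int64(51), np.int64(32)), (np.int64(69), np.int64(61), np.int64(50)), (np.int64(93), np.int64(87), np.int64(83)), (np.int64(91), np.int64(85), np.int64(81))]
```

The front is flush to within about 1 mm and centred (y +0.3 mm, with the posts at -0.5 mm). I'll hand in.

```bash
python3 -c "
from bench import bot
print(bot.finish_job())"
```

```text
the job is handed in; nothing more can be done
None
```

I've handed the job in: the sauce jar stands on the small cork trivet, and the cassette is turned round and back in the rack with its red pull outwards, measured flush with the mouth to about 1 mm; hand-in returned no verdict.

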